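# Take the deep parts basket down from the drip stand

### The job

The small rinsed-parts baskets are hanging on the two hooks of the drip stand. Lift the deep, narrow basket up and off its hook and set it down upright, flat on the floor of the low metal tray, then let go of it. Put it down rather than dropping it, and leave the wide shallow basket hanging undisturbed.

Things in the scene. Friction and masses are not known exactly. Their poses are not given: they have to be found in the camera images.
- deep_basket_knob (a point): Centre of the black knob (upright cylinder, diameter 18, height 24 mm) over the basket to take: round steel wire, diameter 52, depth 50 mm, about 0.1 kg. Flat underside 125 mm below this point, rim 75 mm below. A rigid bail in the basket's y-z plane carries the knob on an 8 mm neck; the bail's underside, on the hook, is 32 mm below. Hangs free; knob centre about 190 mm high.
- shallow_basket_knob (a point): Centre of the like knob, at the same height, of the other hanging basket, which stays on its hook: round steel wire, diameter 70 mm but only 24 mm deep; underside 99 mm below this point. It hangs 116 mm beside the deep basket; which hook carries which basket varies.
- stand: Fixed steel stand; origin on the worktop under its post. x back, z up; base x -120 to 30, y +-100, 8 mm thick. Hooks (6 mm rod) at y = -58 and 58 mm run along its -x, about towards the robot: a bail rests at x = -55; tip upturned at x = -69, top at 175 mm, the highest point. Raise the bail 20 to 30 mm (higher, the rim meets the hook), then move it 60 mm or more along -x to be free.
- tray_floor (a point): Centre of the inner floor of the low, fixed, square aluminium tray, 8 mm above the worktop; tray 130 x 130 mm outside, wall 3 mm thick, rim 11 mm above this floor; z up, x and y along its sides.

How it is judged:
On the way, in this order (a step that is already met when the one before it is completed fails the run):
1. the gripper holds the deep basket, lifted clear of its hook (contact force between the fingers and deep_basket above 0.3 N and contact force between deep_basket and stand below 0.05 N and height (world z) of deep_basket_knob above 0.2 m), for 0.1 s.
2. the basket stands on the tray floor while the gripper still has it (contact force between the fingers and deep_basket above 0.3 N and z of deep_basket_knob in the frame of tray_floor below 0.132 m and horizontal distance between deep_basket_knob and tray_floor below 0.065 m), for 0.1 s.
At the end, for the whole second after the job is handed in: The deep basket stands at rest, upright within 6 degrees, its underside flat on the tray's floor (within 3 mm) inside the rim, and the shallow basket still hangs on its hook, its knob within 30 mm of where it was (z of deep_basket_knob in the frame of tray_floor between 0.12 and 0.128 m and angle between deep_basket_knob's own z axis and vertical below 0.1 rad and x of deep_basket_knob in the frame of tray_floor between -0.045 and 0.045 m and y of deep_basket_knob in the frame of tray_floor between -0.045 and 0.045 m and linear speed of deep_basket below 0.02 m/s and distance of shallow_basket_knob from where it was at the start of the episode below 0.03 m); the robot touches nothing.
It fails at once if the shallow basket is knocked, swung or taken from its hook (knob moved more than 50 mm) (distance of shallow_basket_knob from where it was at the start of the episode above 0.05 m).
It also fails if it takes over 43 s, if anything falls off the work surface, if the arm or the gripper's body presses on something with over 40 N, if the wrist force passes 120 N, or if a joint passes its speed limit or range.

### The arm

A 6-joint arm with a two-finger parallel gripper is mounted at the origin on a cart in front of the work surface, level with it; the furniture and walls round the work are solid. World frame = base frame: x ahead of the robot, y to its left, z up, the work surface at z = 0. Lengths are in m, angles in rad, forces in N, time in s.
With the tool pointing down it reaches from about 0.225 to 0.875 m from the base axis. Payload 3.4 kg.
Tool frame: the origin (TCP) lies at the very end of the fingers, on their centre line; the grasp point (between the pads) lies 19 mm behind it; z points along the fingers, y is the line along which they close (so a half turn about z gives the same grasp; the last joint's range is limited). The gripper opens to 85 mm and grips with 20 to 120 N. Pads are 22 mm wide; open, the fingers measure 114 mm over their backs; the gripper's body (76 mm by 85 mm) begins 54 mm behind the grasp point. The pads swing forward as they close: fully open they stand 13 mm farther back than shut.
Start: joints at [-1.246, 0.276, 1.505, -0, 1.361, -0.121], TCP at [0.248, -0.519, 0.231] pointing down, gripper open.
Joint ranges: [-2.89, 2.89], [-0.75, 2.08], [0.22, 2.7], [-1.18, 4.32], [0.11, 2.71], [-2.7, 2.7]. Speed limits (rad/s): [2.57, 2.57, 3.14, 3.14, 3.14, 3.14].

### API

Orientations are given as a unit quaternion [w, x, y, z].
In Python, from rig import get_state, optics, sign_off gives the robot as it stands.
- The arm moves only by the tool send_rows, never from a script. Its argument "increments" is a list of rows, each an object with "gripper": the gripper's target within -1 to 1 (shut at 1, half-way at 0, fully open at -1); "linear": the shift along the world's x, y, z in m, a list of three; "delta_rot": the turn, a rotation vector about the world's x, y, z in rad, a list of three. In form: [{"gripper": gripper, "linear": [dx, dy, dz], "delta_rot": [rx, ry, rz]}, ...]. A call has 1 to 8 rows; each row is the pose to reach, as a shift and turn from the pose commanded when the call began; what a row does not reach only later rows make up. A row lasts 1/10 s, in which the tool goes at most 50 mm and 8.59 degrees, less where a joint would pass 70% of its speed; a pose out of reach is approached as far as the arm can. A call with a gripper value outside its range is refused whole. The fingers move at their own pace and stop on an object; "newtons" is the grip in N (left out, the last holds). Time passes only in rows, so rows that repeat a pose let the fingers close. It gives the time, the measured TCP pose, the force, the opening and the grip force at its end, in the units of the state.
- get_state(): the state, without advancing time (a new reading comes with each control period).
- optics.get_image(name): name is "side" or "top"; returns a dict with "pixels" (400x640x3 uint8, blue, green, red), "K" (3x3 intrinsics, pixels), "rvec" (rotation vector, rad) and "tvec" (3), from world to camera coordinates, as OpenCV has them. Camera axes: x right, y down, z forward; pixel columns grow to the right and rows downward; lengths in m; the calibration is good to about 2 mm. A picture is of the moment at which its call begins. There is no depth.
- sign_off(): hands the job in; it is judged then, once.
The state is a dict: "clock": time; "qpos": joint angles; "qd": joint speeds; "effort": joint torques, N m; "position": TCP position; "ee_rot": TCP orientation; "contact_force": force on the tool from outside, world axes, zero at the start; "moment": the same for the moment, N m; "width": finger opening in m; "gripper_force": force on a finger pad.
Only numpy, scipy, OpenCV 4.12 (cv2) and the standard library are available. Lean on these libraries where they do the work, as an engineer would, in place of code of your own. Each camera call takes 0.05 s, during which the arm holds its last target. There are 200 camera calls.

## Working session

There is one attempt and no reset: what is moved stays moved. The work goes in short steps, Python scripts to look and compute and a tool call to move; the robot and the scene stay as the last step left them, time stands still between calls to the robot, and variables do not carry over. Pictures are saved under pics/ and viewed, at most 10 in all, crops included, and the job is handed in when it is done.

Besides the shell and the picture viewer there is one more tool, called after "Call:" by a JSON object that holds its "api" and its "payload". send_rows: Moves the arm, as the interface text tells. Its arguments: {"type":"object","properties":{"increments":{"type":"array"},"newtons":{"type":"number"}},"required":["increments"]}

```bash
mkdir -p pics
python3 - <<'E'
from rig import get_state, optics
import cv2,numpy as np,pickle
d={}
for n in("side","top"):
    im=optics.get_image(n);d[n]=im;cv2.imwrite(f"pics/{n}0.png",im["pixels"])
    R=cv2.Rodrigues(np.array(im["rvec"],float))[0];print(n,(-R.T@np.array(im["tvec"]).ravel()).round(3),R[2].round(2),im["K"][0][0])
pickle.dump(d,open("cal.pkl","wb"))
s=get_state();print(s["position"],s["ee_rot"],s["clock"])
E
```

```text
side [0.198 0.693 0.782] [ 0.33 -0.69 -0.64] 416.8619479420162
top [ 0.361 -0.023  0.971] [ 0.23  0.   -0.97] 442.5505347564195
[ 0.24777199 -0.51835645  0.23054   ] [-8.12500257e-04  9.75256191e-01  2.21076213e-01 -9.46148917e-05] 0.1
```

View pics/side0.png

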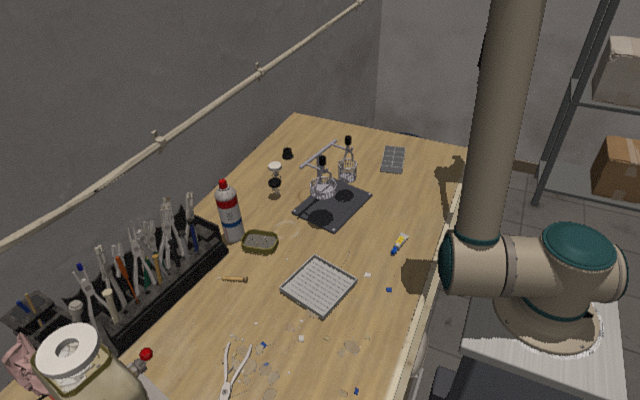

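View pics/top0.png

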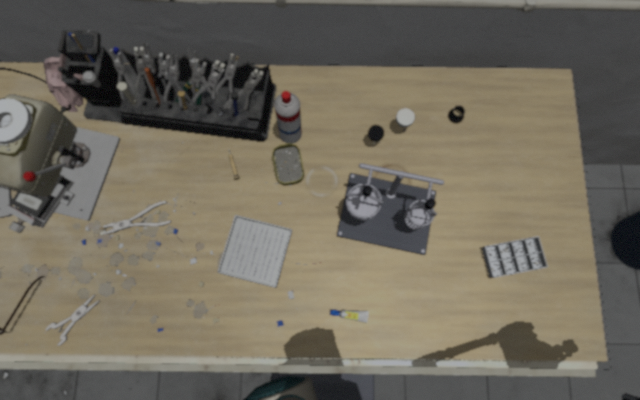

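The top view shows the stand at about (390,210). The wide basket is near (363,203) on the +y hook and the narrow one near (418,213) on the -y hook, with the tray at about (256,251). I'll zoom in for exact pixels.

Run:
```python
import cv2,numpy as np,pickle
d=pickle.load(open("cal.pkl","rb"))
t=d["top"]["pixels"];s=d["side"]["pixels"]
a=cv2.resize(t[150:290,215:450],None,fx=3.4,fy=3.4,interpolation=cv2.INTER_CUBIC)[:,:800]
b=cv2.resize(s[120:320,270:410],None,fx=3,fy=3,interpolation=cv2.INTER_CUBIC)
cv2.imwrite("pics/a.png",a);cv2.imwrite("pics/b.png",b)
```

```text
(no output)
```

View pics/a.png

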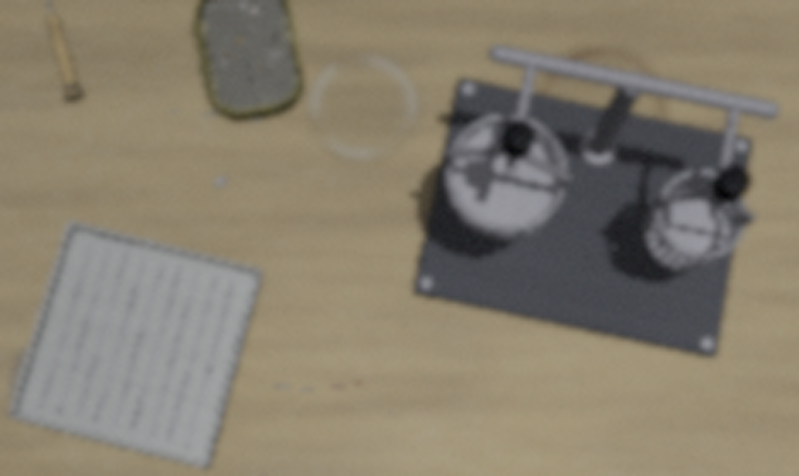

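View pics/b.png

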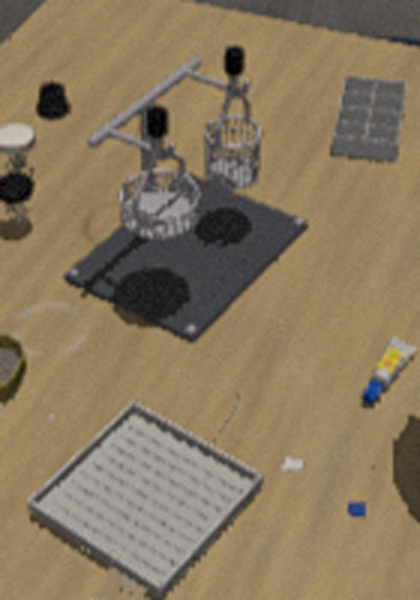

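The crops show the deep knob at a(732,183) and b(234,61), and the shallow knob at a(517,138) and b(157,122). The corners of the stand base and tray are also clear. Next I triangulate.

```bash
cat > h.py <<'E'
import cv2,numpy as np,pickle
d=pickle.load(open("cal.pkl","rb"))
def cam(n):
    c=d[n];R=cv2.Rodrigues(np.array(c["rvec"],float))[0];return np.array(c["K"]),R,np.array(c["tvec"],float).ravel()
def tri(pt,ps):
    P=[K@np.c_[R,t] for K,R,t in(cam("top"),cam("side"))]
    X=cv2.triangulatePoints(P[0],P[1],np.float64(pt).reshape(2,1),np.float64(ps).reshape(2,1)).ravel();return X[:3]/X[3]
def plane(n,p,z):
    K,R,t=cam(n);C=-R.T@t;r=R.T@np.linalg.inv(K)@np.r_[p,1.];return C+r*(z-C[2])/r[2]
def proj(n,X):
    K,R,t=cam(n);p=K@(R@np.array(X)+t);return p[:2]/p[2]
E
python3 - <<'E'
from h import *
A=lambda x,y:(x/3.4+215-.35,y/3.4+150-.35)
B=lambda x,y:(x/3+270-.33,y/3+120-.33)
for n,a,b in(("deep",(732,183),(234,61)),("shal",(517,138),(157,122))):
    X=tri(A(*a),B(*b));print(n,X.round(4),"z.19 top",plane("top",A(*a),.19).round(4),"side",plane("side",B(*b),.19).round(4))
t=np.array([plane("top",A(*p),.019) for p in((72,227),(260,270),(209,466),(12,416))])
s=np.array([plane("side",B(*p),.019) for p in((136,405),(262,480),(160,592),(30,506))])
for q in(t,s):print("tray",q.mean(0).round(4),np.linalg.norm(q-np.roll(q,-1,0),axis=1).round(3),q.round(3).tolist())
t=np.array([plane("top",A(*p),.008) for p in((460,83),(749,145),(716,352),(418,292))])
e=[t[0]-t[1],t[3]-t[2],(t[0]-t[3]),t[1]-t[2]]
print("base",t.mean(0).round(4),[np.linalg.norm(v).round(3) for v in e],[np.degrees(np.arctan2(v[1],v[0])).round(1) for v in e])
E
```

```text
deep [ 0.5454 -0.2039  0.1889] z.19 top [ 0.5454 -0.2035  0.19  ] side [ 0.5444 -0.2021  0.19  ]
shal [ 0.5686 -0.0892  0.1893] z.19 top [ 0.5686 -0.089   0.19  ] side [ 0.5679 -0.0883  0.19  ]
tray [0.4763 0.1374 0.019 ] [0.125 0.127 0.128 0.125] [[0.551, 0.184, 0.019], [0.524, 0.062, 0.019], [0.4, 0.09, 0.019], [0.43, 0.214, 0.019]]
tray [0.4739 0.1445 0.019 ] [0.127 0.127 0.126 0.129] [[0.52, 0.066, 0.019], [0.397, 0.098, 0.019], [0.428, 0.222, 0.019], [0.55, 0.192, 0.019]]
base [ 0.5647 -0.1487  0.008 ] [np.float64(0.195), np.float64(0.195), np.float64(0.144), np.float64(0.14)] [np.float64(78.1), np.float64(79.3), np.float64(-10.7), np.float64(-11.0)]
```

The measurements agree: knobs 117 mm apart at z≈0.189, stand yaw about -11.4°, tray centre about (0.475, 0.141). I'll move above the deep knob with the fingers closing along the stand's y, which needs a -0.646 rad turn about z.

Call:
{"api": "send_rows", "payload": {"increments": [{"gripper": -1,"linear": [0.02,0.02,0.02],"delta_rot": [0,0,-0.05]},{"gripper": -1,"linear": [0.05,0.05,0.04],"delta_rot": [0,0,-0.13]},{"gripper": -1,"linear": [0.08,0.085,0.04],"delta_rot": [0,0,-0.22]},{"gripper": -1,"linear": [0.11,0.12,0.04],"delta_rot": [0,0,-0.31]},{"gripper": -1,"linear": [0.14,0.155,0.04],"delta_rot": [0,0,-0.4]},{"gripper": -1,"linear": [0.17,0.185,0.04],"delta_rot": [0,0,-0.48]},{"gripper": -1,"linear": [0.2,0.215,0.04],"delta_rot": [0,0,-0.56]},{"gripper": -1,"linear": [0.22,0.235,0.04],"delta_rot": [0,0,-0.646]}]}}

```text
clock: 0.9
position: [0.4693, -0.2813, 0.271]
ee_rot: [-0.001, 0.995, -0.101, -0.0]
contact_force: [-1.3, -0.5, -0.1]
width: 0.0855
gripper_force: 0.0
```

Call:
{"api": "send_rows", "payload": {"increments": [{"gripper": -1,"linear": [0.02,0.02,0],"delta_rot": [0,0,0]},{"gripper": -1,"linear": [0.045,0.047,0],"delta_rot": [0,0,0]},{"gripper": -1,"linear": [0.067,0.07,-0.01],"delta_rot": [0,0,0]},{"gripper": -1,"linear": [0.077,0.08,-0.025],"delta_rot": [0,0,0]},{"gripper": -1,"linear": [0.077,0.08,-0.03],"delta_rot": [0,0,0]},{"gripper": -1,"linear": [0.077,0.08,-0.03],"delta_rot": [0,0,0]}]}}

```text
clock: 1.5
position: [0.5439, -0.2037, 0.24]
ee_rot: [-0.0, 0.995, -0.1, -0.002]
contact_force: [-0.6, 0.4, -0.5]
width: 0.0856
gripper_force: 0.0
```

Run:
```python
from rig import get_state, optics
import cv2
s=get_state();print(s["position"],s["clock"])
a=optics.get_image("side")["pixels"];b=optics.get_image("top")["pixels"]
f=lambda im:cv2.resize(im,None,fx=4,fy=4,interpolation=cv2.INTER_CUBIC)
cv2.imwrite("pics/c.png",cv2.hconcat([f(a[110:210,290:390]),f(b[150:250,350:450])]))
```

```text
[ 0.54394088 -0.20369053  0.23998993] 1.5
```

View pics/c.png

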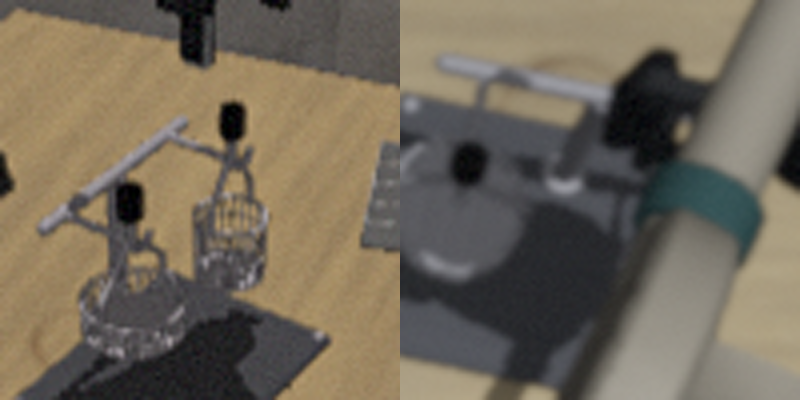

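In the side half, the open fingers (about (197,45) and (275,0)) straddle the knob at (232,120). I'll descend and close.

Call:
{"api": "send_rows", "payload": {"increments": [{"gripper": -1,"linear": [0.001,0,-0.02],"delta_rot": [0,0,0]},{"gripper": -1,"linear": [0.001,0,-0.045],"delta_rot": [0,0,0]},{"gripper": -1,"linear": [0.001,0,-0.062],"delta_rot": [0,0,0]},{"gripper": -1,"linear": [0.001,0,-0.068],"delta_rot": [0,0,0]},{"gripper": 0,"linear": [0.001,0,-0.068],"delta_rot": [0,0,0]},{"gripper": 0.3,"linear": [0.001,0,-0.068],"delta_rot": [0,0,0]},{"gripper": 0.45,"linear": [0.001,0,-0.068],"delta_rot": [0,0,0]},{"gripper": 0.5,"linear": [0.001,0,-0.068],"delta_rot": [0,0,0]}], "newtons": 40}}

```text
clock: 2.4
position: [0.5464, -0.2042, 0.1744]
ee_rot: [0.0, 0.995, -0.1, 0.001]
contact_force: [0.4, -0.4, 1.0]
width: 0.0278
gripper_force: 0.0
```

Call:
{"api": "send_rows", "payload": {"increments": [{"gripper": 0.6,"linear": [0,0,0],"delta_rot": [0,0,0]},{"gripper": 0.7,"linear": [0,0,0],"delta_rot": [0,0,0]},{"gripper": 0.8,"linear": [0,0,0],"delta_rot": [0,0,0]},{"gripper": 1,"linear": [0,0,0],"delta_rot": [0,0,0]},{"gripper": 1,"linear": [0,0,0],"delta_rot": [0,0,0]},{"gripper": 1,"linear": [0,0,0],"delta_rot": [0,0,0]}]}}

```text
clock: 3.0
position: [0.5464, -0.2035, 0.1741]
ee_rot: [-0.0, 0.995, -0.1, 0.001]
contact_force: [0.7, 2.3, 5.4]
width: 0.017
gripper_force: 39.2
```

Gripped, with a width of 17 mm against the 18 mm knob. Now I lift 25 mm and hold.

Call:
{"api": "send_rows", "payload": {"increments": [{"gripper": 1,"linear": [0,0,0.005],"delta_rot": [0,0,0]},{"gripper": 1,"linear": [0,0,0.012],"delta_rot": [0,0,0]},{"gripper": 1,"linear": [0,0,0.019],"delta_rot": [0,0,0]},{"gripper": 1,"linear": [0,0,0.024],"delta_rot": [0,0,0]},{"gripper": 1,"linear": [0,0,0.025],"delta_rot": [0,0,0]},{"gripper": 1,"linear": [0,0,0.025],"delta_rot": [0,0,0]},{"gripper": 1,"linear": [0,0,0.025],"delta_rot": [0,0,0]}]}}

```text
clock: 3.7
position: [0.5457, -0.2038, 0.1981]
ee_rot: [-0.0, 0.995, -0.1, -0.0]
contact_force: [-0.6, 0.1, -0.8]
width: 0.0163
gripper_force: 39.0
```

Run:
```python
from rig import get_state, optics
import cv2
s=get_state();print(s["position"],s["clock"],s["contact_force"],s["width"])
a=optics.get_image("side")["pixels"]
cv2.imwrite("pics/d.png",cv2.resize(a[100:200,290:400],None,fx=5,fy=5,interpolation=cv2.INTER_CUBIC))
```

```text
[ 0.54572043 -0.20378361  0.19808423] 3.7 [-0.60526348  0.07783883 -0.78340926] 0.01630910901491301
```

View pics/d.png

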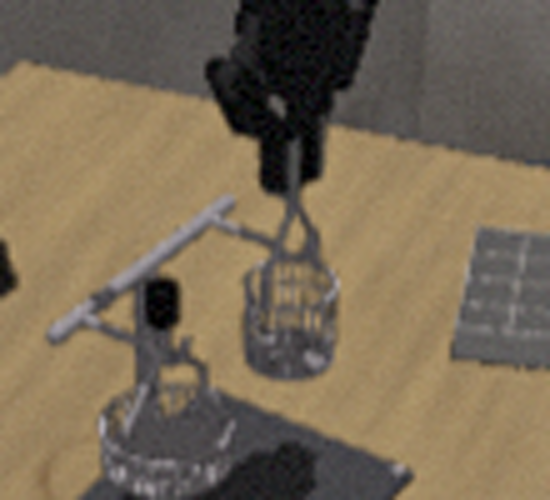

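The basket is lifted about 24 mm, with the hook rod still inside the bail and the basket upright. I'll draw it out along the stand's -x.

Call:
{"api": "send_rows", "payload": {"increments": [{"gripper": 1,"linear": [-0.008,0.002,0],"delta_rot": [0,0,0]},{"gripper": 1,"linear": [-0.022,0.0045,0],"delta_rot": [0,0,0]},{"gripper": 1,"linear": [-0.039,0.008,0],"delta_rot": [0,0,0]},{"gripper": 1,"linear": [-0.059,0.012,0],"delta_rot": [0,0,0]},{"gripper": 1,"linear": [-0.079,0.016,0],"delta_rot": [0,0,0]},{"gripper": 1,"linear": [-0.098,0.02,0],"delta_rot": [0,0,0]},{"gripper": 1,"linear": [-0.112,0.023,0],"delta_rot": [0,0,0]},{"gripper": 1,"linear": [-0.12,0.024,0],"delta_rot": [0,0,0]}]}}

```text
clock: 4.55
position: [0.424, -0.1791, 0.1984]
ee_rot: [-0.0, 0.995, -0.1, -0.0]
contact_force: [0.6, -0.0, -0.9]
width: 0.0167
gripper_force: 39.0
```

Call:
{"api": "send_rows", "payload": {"increments": [{"gripper": 1,"linear": [0,0.01,0],"delta_rot": [0,0,0]},{"gripper": 1,"linear": [0,0.03,0],"delta_rot": [0,0,0]},{"gripper": 1,"linear": [0,0.055,0],"delta_rot": [0,0,0]},{"gripper": 1,"linear": [0,0.085,0],"delta_rot": [0,0,0]},{"gripper": 1,"linear": [0,0.115,0],"delta_rot": [0,0,0]},{"gripper": 1,"linear": [0.005,0.145,0],"delta_rot": [0,0,0]},{"gripper": 1,"linear": [0.012,0.175,0],"delta_rot": [0,0,0]},{"gripper": 1,"linear": [0.02,0.205,0],"delta_rot": [0,0,0]}]}}

```text
clock: 5.35
position: [0.4466, 0.0271, 0.1985]
ee_rot: [-0.0, 0.995, -0.1, 0.0]
contact_force: [0.9, 0.6, -0.5]
width: 0.0169
gripper_force: 39.2
```

Call:
{"api": "send_rows", "payload": {"increments": [{"gripper": 1,"linear": [0.008,0.03,0],"delta_rot": [0,0,0]},{"gripper": 1,"linear": [0.015,0.058,0],"delta_rot": [0,0,0]},{"gripper": 1,"linear": [0.021,0.083,0],"delta_rot": [0,0,0]},{"gripper": 1,"linear": [0.026,0.102,0],"delta_rot": [0,0,0]},{"gripper": 1,"linear": [0.029,0.112,-0.008],"delta_rot": [0,0,0]},{"gripper": 1,"linear": [0.029,0.115,-0.02],"delta_rot": [0,0,0]},{"gripper": 1,"linear": [0.029,0.115,-0.03],"delta_rot": [0,0,0]},{"gripper": 1,"linear": [0.029,0.115,-0.035],"delta_rot": [0,0,0]}]}}

```text
clock: 6.15
position: [0.4736, 0.1393, 0.1614]
ee_rot: [0.001, 0.995, -0.1, -0.002]
contact_force: [-0.3, -0.3, -1.9]
width: 0.0165
gripper_force: 39.3
```

Call:
{"api": "send_rows", "payload": {"increments": [{"gripper": 1,"linear": [0,0,0],"delta_rot": [0,0,0]},{"gripper": 1,"linear": [0,0,0],"delta_rot": [0,0,0]}]}}

```text
clock: 6.35
position: [0.475, 0.1395, 0.1633]
ee_rot: [0.0, 0.995, -0.1, -0.0]
contact_force: [-0.5, 0.1, -0.6]
width: 0.0168
gripper_force: 39.3
```

Run:
```python
from rig import get_state, optics
import cv2
s=get_state();print(s["position"],s["clock"],s["contact_force"],s["width"])
a=optics.get_image("side")["pixels"];b=optics.get_image("top")["pixels"]
cv2.imwrite("pics/e.png",cv2.hconcat([cv2.resize(x,(400,480),interpolation=cv2.INTER_CUBIC) for x in(a[210:330,265:365],b[175:295,200:300])]))
```

```text
[0.47496462 0.13949656 0.16329426] 6.35 [-0.54215789  0.09021391 -0.56824871] 0.016835484498504045
```

View pics/e.png

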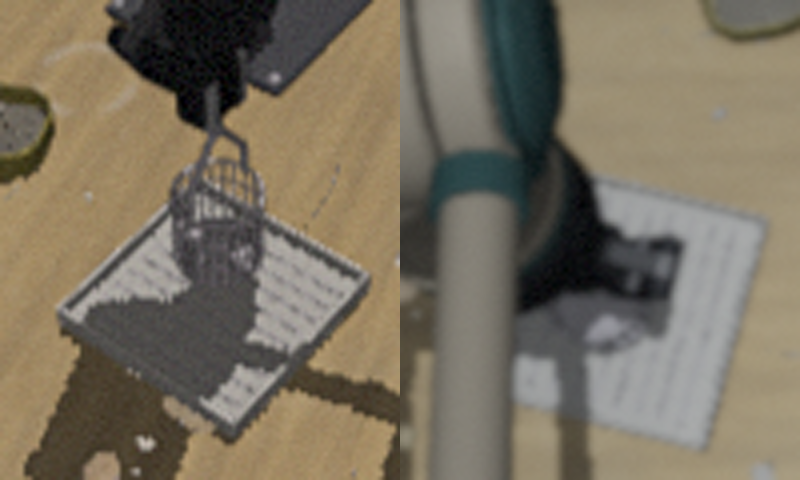

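The basket hangs upright over the tray, with its underside at about (215,280) in the side crop and about 45 mm above the floor. I'll lower it, slowing near contact (expected TCP z≈0.118).

Call:
{"api": "send_rows", "payload": {"increments": [{"gripper": 1,"linear": [0,0.001,-0.006],"delta_rot": [0,0,0]},{"gripper": 1,"linear": [0,0.001,-0.015],"delta_rot": [0,0,0]},{"gripper": 1,"linear": [0,0.001,-0.024],"delta_rot": [0,0,0]},{"gripper": 1,"linear": [0,0.001,-0.031],"delta_rot": [0,0,0]},{"gripper": 1,"linear": [0,0.001,-0.035],"delta_rot": [0,0,0]},{"gripper": 1,"linear": [0,0.001,-0.037],"delta_rot": [0,0,0]},{"gripper": 1,"linear": [0,0.001,-0.038],"delta_rot": [0,0,0]},{"gripper": 1,"linear": [0,0.001,-0.039],"delta_rot": [0,0,0]}]}}

```text
clock: 7.25
position: [0.4752, 0.1412, 0.1244]
ee_rot: [-0.0, 0.995, -0.1, 0.0]
contact_force: [0.1, 0.1, -1.4]
width: 0.0165
gripper_force: 39.3
```

Call:
{"api": "send_rows", "payload": {"increments": [{"gripper": 1,"linear": [0,0,-0.001],"delta_rot": [0,0,0]},{"gripper": 1,"linear": [0,0,-0.002],"delta_rot": [0,0,0]},{"gripper": 1,"linear": [0,0,-0.003],"delta_rot": [0,0,0]},{"gripper": 1,"linear": [0,0,-0.004],"delta_rot": [0,0,0]}]}}

```text
clock: 7.65
position: [0.475, 0.1412, 0.1203]
ee_rot: [0.0, 0.995, -0.1, 0.0]
contact_force: [-0.1, -0.6, -1.5]
width: 0.0163
gripper_force: 39.3
```

Call:
{"api": "send_rows", "payload": {"increments": [{"gripper": 1,"linear": [0,0,-0.001],"delta_rot": [0,0,0]},{"gripper": 1,"linear": [0,0,-0.001],"delta_rot": [0,0,0]}]}}

```text
clock: 7.85
position: [0.4748, 0.1412, 0.1192]
ee_rot: [0.0, 0.995, -0.1, -0.0]
contact_force: [0.5, -0.5, -1.1]
width: 0.0164
gripper_force: 39.3
```

Call:
{"api": "send_rows", "payload": {"increments": [{"gripper": 1,"linear": [0,0,-0.001],"delta_rot": [0,0,0]},{"gripper": 1,"linear": [0,0,-0.001],"delta_rot": [0,0,0]}]}}

```text
clock: 8.05
position: [0.4749, 0.1411, 0.1182]
ee_rot: [0.0, 0.995, -0.1, -0.0]
contact_force: [0.0, -0.2, -0.9]
width: 0.0162
gripper_force: 39.3
```

Call:
{"api": "send_rows", "payload": {"increments": [{"gripper": 1,"linear": [0,0,-0.001],"delta_rot": [0,0,0]},{"gripper": 1,"linear": [0,0,-0.001],"delta_rot": [0,0,0]}]}}

```text
clock: 8.25
position: [0.4754, 0.1414, 0.118]
ee_rot: [-0.0, 0.995, -0.1, 0.001]
contact_force: [0.4, 0.2, 3.5]
width: 0.0169
gripper_force: 39.6
```

Contact came at z≈0.118, as predicted, with the force rising to +3.5 N. I'll hold briefly, then open gently.

Call:
{"api": "send_rows", "payload": {"increments": [{"gripper": 1,"linear": [0,0,-0.0005],"delta_rot": [0,0,0]},{"gripper": 1,"linear": [0,0,-0.0005],"delta_rot": [0,0,0]},{"gripper": 1,"linear": [0,0,-0.0005],"delta_rot": [0,0,0]}], "newtons": 20}}

```text
clock: 8.55
position: [0.4756, 0.1415, 0.1179]
ee_rot: [-0.0, 0.995, -0.1, 0.001]
contact_force: [-0.5, 0.5, 6.6]
width: 0.0166
gripper_force: 40.0
```

Call:
{"api": "send_rows", "payload": {"increments": [{"gripper": 0.6,"linear": [0,0,0],"delta_rot": [0,0,0]},{"gripper": 0.4,"linear": [0,0,0],"delta_rot": [0,0,0]},{"gripper": 0.2,"linear": [0,0,0],"delta_rot": [0,0,0]},{"gripper": 0.1,"linear": [0,0,0],"delta_rot": [0,0,0]},{"gripper": 0.1,"linear": [0,0,0],"delta_rot": [0,0,0]}]}}

```text
clock: 9.05
position: [0.4748, 0.1411, 0.1166]
ee_rot: [0.0, 0.995, -0.1, -0.0]
contact_force: [-0.5, 0.4, 0.4]
width: 0.0384
gripper_force: 0.0
```

Call:
{"api": "send_rows", "payload": {"increments": [{"gripper": 0,"linear": [0,0,0.01],"delta_rot": [0,0,0]},{"gripper": 0,"linear": [0,0,0.03],"delta_rot": [0,0,0]},{"gripper": 0,"linear": [0,0,0.06],"delta_rot": [0,0,0]},{"gripper": 0,"linear": [0,0,0.09],"delta_rot": [0,0,0]},{"gripper": 0,"linear": [0,0,0.12],"delta_rot": [0,0,0]},{"gripper": 0,"linear": [0,0,0.13],"delta_rot": [0,0,0]},{"gripper": 0,"linear": [0,0,0.13],"delta_rot": [0,0,0]}]}}

```text
clock: 9.75
position: [0.4758, 0.1413, 0.2486]
ee_rot: [-0.0, 0.995, -0.1, 0.002]
contact_force: [-1.8, 0.3, 0.1]
width: 0.0426
gripper_force: 0.0
```

Run:
```python
from rig import get_state, optics
import cv2
s=get_state();print(s["position"],s["clock"],s["contact_force"],s["width"])
a=optics.get_image("side")["pixels"]
cv2.imwrite("pics/f.png",cv2.resize(a[120:330,260:400],None,fx=2.8,fy=2.8,interpolation=cv2.INTER_CUBIC))
```

```text
[0.47583044 0.14131645 0.24857254] 9.75 [-1.78629634  0.26568482  0.14711192] 0.042645894231380606
```

View pics/f.png

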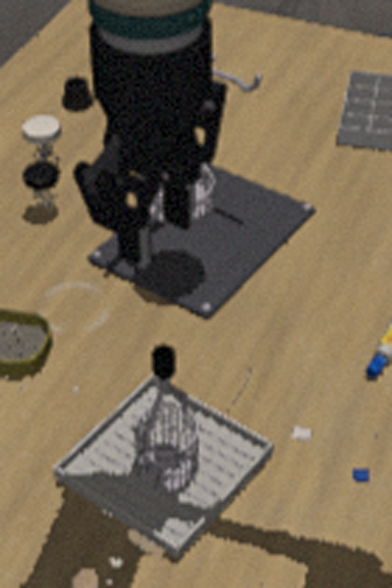

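The basket stands in the tray, with its knob at (164,361) and base at about (165,475). The shallow basket still hangs at about (190,195), and the gripper is clear. A quick numeric check against the expected knob pixel, then I hand it in.

Run:
```python
from h import *
from rig import sign_off
p=(164/2.8+260-.32,361/2.8+120-.32);X=plane("side",p,.133);print(X.round(4))
if np.hypot(X[0]-.475,X[1]-.141)<.012: print(sign_off())
```

```text
[0.4732 0.1414 0.133 ]
the job is handed in; nothing more can be done
None
```

The deep basket is standing upright in the tray, released and about 2 mm from where I aimed; the shallow basket still hangs on its hook, and the job was handed in at about 10 s of the 43 s allowed (no verdict was returned).

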